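# Scan the label of a tilted engine control unit

## Robot

A 6-joint arm with a two-finger parallel gripper is mounted at the origin on the work surface. World frame = base frame: x ahead of the robot, y to its left, z up, the work surface at z = 0. Lengths are in m, angles in rad, forces in N, time in s.
With the tool pointing down it reaches from about 0.3 to 0.75 m from the base axis. Payload 8.5 kg.
Tool frame: the origin (TCP) lies at the very end of the fingers, on their centre line; the grasp point (between the pads) lies bot.pinch_z behind it (bot.pinch_z is the distance from the TCP to the grasp point, in m); z points along the fingers, y is the direction in which the jaws open and shut (so a half turn about z gives the same grasp; the last joint's range is limited). The gripper opens to 88 mm and grips with 3 to 60 N. Pads are 18 mm wide; open, the fingers measure 123 mm over their backs; the gripper's body (75 mm by 187 mm) begins 45 mm behind the grasp point.
Start: joints at [1.041, 0.381, 1.297, -0, 1.464, -0.215], TCP at [0.17, 0.523, 0.239] pointing down, gripper open.
Joint ranges: [-3.11, 3.11], [-0.89, 2.33], [0.22, 2.48], [-1.42, 4.56], [0.17, 2.85], [-2.88, 2.88]. Speed limits (rad/s): [2.39, 2.39, 3.14, 3.14, 3.14, 3.14].

## Interface

Orientations are given as a unit quaternion [w, x, y, z].
In Python, from cell import bot gives the robot as it stands.
- The arm moves only by the shell command python3 -m jog 'ROWS' [FORCE]. ROWS is text: rows parted by semicolons, each of 5 numbers parted by spaces: the shift along the tool's x, y, z in cm, then the turn about the tool's z in rad, then the gripper's target within -1 to 1 (shut at 1, half-way at 0, fully open at -1). A call has 1 to 5 rows; each row is the pose to reach, as a shift and turn from the pose commanded when the call began, along the tool's axes at that moment; what a row does not reach only later rows make up. A row lasts 1/8 s, in which the tool goes at most 62.5 mm and 10.7 degrees, less where a joint would pass 70% of its speed; a pose out of reach is approached as far as the arm can. A call with a gripper value outside its range is refused whole. The fingers move at their own pace and stop on an object; FORCE is the grip in N (left out, the last holds). Time passes only in rows, so rows that repeat a pose let the fingers close. It gives the time, the measured TCP pose, the force and the opening at its end, in the units of the state.
- bot.sense(): the state, without advancing time (a new reading comes with each control period).
- bot.capture(name): name is "scene" or "top"; returns the picture (420x560x3 uint8, red, green, blue); there is no depth.
- bot.camera_model(name): a dict with "K" (3x3 intrinsics, pixels), "k1" (the pictures are not rectified: a ray, as slopes to the right and down, at radius r is drawn at 1 + k1 r^2 times it, then the intrinsics apply), "pose" (4x4, takes a point from camera to world coordinates). Camera axes: x right, y down, z forward; pixel columns grow to the right and rows downward; lengths in m; the calibration is good to about 2 mm. A picture is of the moment at which its call begins. camera_model takes no time and is no camera call.
- bot.finish_job(): hands the job in, once; it reports no verdict.
The state is a dict: "clock": time; "joint_pos": joint angles; "joint_vel": joint speeds; "effort": joint torques, N m; "eef_pos": TCP position; "eef_rot": TCP orientation; "contact_force": force on the tool from outside, world axes, zero at the start; "moment": the same for the moment, N m; "grip_width": finger opening in m.
Only numpy, scipy, OpenCV 4.12 (cv2) and the standard library are available. Lean on these libraries where they do the work, as an engineer would, in place of code of your own. Each camera call takes 0.05 s, during which the arm holds its last target. There are 200 camera calls.

## Task

Take the black bar scanner out of its cradle and aim it at the barcode label on the tilted aluminium control unit: point it squarely at the middle of the label with its window about 80 mm away, and hold it still there for at least one second. Then set the scanner gently back in its cradle the way it lay, nose in the same direction, and let go. Do not touch the control unit or its holder, and leave the other things on the bench where they are.

Things in the scene. Friction and masses are not known exactly. Their poses are not given: they have to be found in the camera images.
- scanner: loose black bar-shaped barcode scanner, 160 mm long, 0.25 kg. Axes: x towards its nose, y across, z up as it lies in the cradle. Origin under its balance point. Body x = -75 to +35 mm, 36 mm wide, z 3 to 37 mm; wider head x = +35 to +85 mm, 60 mm wide, z 0 to 40 mm, glass window on its end face. The beam leaves the window along +x
- scanner_grip (a point): balance point of the scanner, in the middle of its 36 mm wide body (body frame 0, 0, 20 mm); the place to grip it from above. Axes as the scanner's
- scanner_window (a point): middle of the window in the end face of the scanner's head (body frame 85, 0, 20 mm)
- scanner_focus (a point): point on the beam 80 mm in front of the window (body frame 165, 0, 20 mm); it should lie on the middle of the label
- cradle: fixed grey cradle, base 160 x 92 x 8 mm, origin centre of its underside, x towards the scanner's nose, z up. Saddle at x = 50 to 64 mm under the head (top 30 mm high, cheeks to 42 mm, 72 mm apart), another at x = -64 to -50 mm under the body (top 33 mm, cheeks to 45 mm, 48 mm apart); open between. At home the scanner's origin is 30 mm above the cradle's, axes alike
- holder: fixed holder: timber base 150 (x) x 156 (y) x 18 mm with steel cheeks up to 58 mm high at both sides, origin at the centre of its underside, z up; carries the control unit on a stiff hinge along y, 35 mm above the origin. The unit faces the holder's +x side and leans back, its face 30 to 37 degrees from upright
- unit: aluminium engine control unit, 130 mm wide (y), 124 mm high (z), 28 mm thick, with a black connector on its top edge (up to z = 140 mm). Origin on the hinge at its lower edge; x is the outward normal of its front face (face at x = 12 mm), pointing obliquely upward; z runs up along the face
- label (a point): middle of the white barcode label (76 x 50 mm) on the front face of the control unit; axes as the unit's: x straight out of the label, y along its width, z up the face
- distributor_cap: bystander: loose black distributor cap, 72 mm in diameter, 72 mm high, origin at the centre of its underside
- oil_can: bystander: loose upright can, 60 mm in diameter, 110 mm high, origin at the centre of its underside
- wrench: bystander: loose steel wrench lying flat, 190 mm long along x, origin under its middle
Not all that is in view belongs to the job. Of the things like the holder, leave any that is orange; of the rest the larger one is meant.

How it is judged:
On the way:
1. the scanner points squarely at the middle of the label, window about 80 mm from it, and is held still for one second (distance between scanner_focus and label below 0.025 m and angle between the x axis of scanner and the x axis of unit, either way round below 0.17 rad and x of scanner_window in the frame of label above 0.05 m and linear speed of scanner below 0.02 m/s and angular speed of scanner below 0.15 rad/s), for 1 s.
At the end, for the whole second after the job is handed in: the scanner lies at rest in both saddles of its cradle, right side up, nose in its original direction, within 15 mm (horizontally), 4 mm (height) of home, turned less than 0.12 rad and tilted less than 0.1 rad; the control unit (within 10 mm) and the bystanders (within 20 mm) are where they were (horizontal distance between scanner and cradle below 0.015 m and z of scanner in the frame of cradle between 0.026 and 0.034 m and x of scanner_window in the frame of cradle above 0.06 m and angle between the x axis of scanner and the x axis of cradle, either way round below 0.12 rad and angle between scanner's own z axis and vertical below 0.1 rad and linear speed of scanner below 0.01 m/s and distance of each of distributor_cap, oil_can, wrench from where it was at the start of the episode below 0.02 m and distance of label from where it was at the start of the episode below 0.01 m); the robot touches nothing.
It fails at once if the control unit or its holder is touched (over 2 N) (contact force between holder and anything else above 2 N).
It fails at once if a bystander is moved more than 20 mm (distance of any of distributor_cap, oil_can, wrench from where it was at the start of the episode above 0.02 m).
It fails at once if the scanner is dropped or slammed into its cradle (faster than 0.4 m/s within 25 mm above its seat) (horizontal distance between scanner and cradle below 0.05 m and z of scanner in the frame of cradle below 0.055 m and linear speed of scanner above 0.4 m/s).
It also fails if it takes over 54 s, if anything falls off the work surface, if the arm or the gripper's body presses on something with over 40 N, if the wrist force passes 120 N, or if a joint passes its speed limit or range.

## Working session

There is one attempt and no reset: what is moved stays moved. The work goes in short steps, Python scripts to look and compute and a shell command to move; the robot and the scene stay as the last step left them, time stands still between calls to the robot, and variables do not carry over. Pictures are saved under pics/ and viewed, about 8 in all and at most 12, crops included, and the job is handed in when it is done.

```bash
mkdir -p pics; ls
python3 - <<'E'
from cell import bot
import cv2
for n in("scene","top"):
    cv2.imwrite(f"pics/{n}0.png",bot.capture(n)[:,:,::-1]); print(n,bot.camera_model(n))
print(bot.pinch_z,bot.sense())
E
```

```text
pics
scene {'K': array([[437.58937187,   0.        , 281.72470585],
       [  0.        , 437.58937187, 208.58225862],
       [  0.        ,   0.        ,   1.        ]]), 'k1': -0.029495537555713703, 'pose': array([[ 0.66205144,  0.42786104, -0.61532334,  1.19572037],
       [ 0.74913037, -0.35350704,  0.56021108, -0.58132493],
       [ 0.02217137, -0.83184596, -0.55456354,  0.719694  ],
       [ 0.        ,  0.        ,  0.        ,  1.        ]])}
top {'K': array([[424.90084953,   0.        , 280.05040601],
       [  0.        , 424.90084953, 205.79272756],
       [  0.        ,   0.        ,   1.        ]]), 'k1': -0.06415307705173993, 'pose': array([[ 0.0058181 , -0.99459462,  0.10367108,  0.38418532],
       [-0.99975148, -0.00801652, -0.02080172,  0.05228441],
       [ 0.02152036, -0.10352429, -0.99439408,  1.0674639 ],
       [ 0.        ,  0.        ,  0.        ,  1.        ]])}
0.0187 {'clock': 0.1, 'joint_pos': array([ 1.04070115e+00,  3.81121321e-01,  1.29812165e+00, -1.67829589e-05,
        1.46359679e+00, -2.15291418e-01]), 'joint_vel': array([-0.00100104, -0.00126943, -0.00153916,  0.00040555,  0.00020764,
        0.00125386]), 'effort': array([ 4.83541735e-03, -4.38645709e+01, -2.24914438e+01,  7.15394388e-02,
        3.41994152e-02, -5.53215330e-05]), 'eef_pos': array([0.17017514, 0.52276083, 0.23822479]), 'eef_rot': array([-2.19280822e-04,  1.56751814e-01,  9.87637828e-01, -5.83782655e-04]), 'contact_force': array([-0.0975883 ,  0.14082296, -0.82452154]), 'moment': array([-0.00824352,  0.00633578, -0.00668832]), 'grip_width': 0.08794340701397836}
```

View pics/scene0.png

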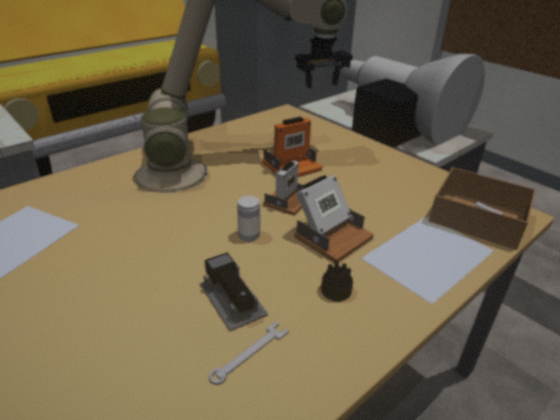

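View pics/top0.png

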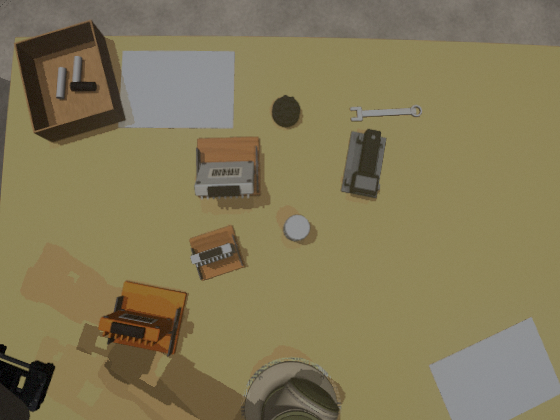

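Candidates like the holder:
- **Orange unit:** scene (290,145), top (148,318). Ruled out by its colour.
- **Small grey unit:** scene (288,187), top (216,252). The smaller of the remaining two.
- **Larger grey unit on timber:** scene (330,212), top (228,168). This is the one meant.

The scanner in its cradle is at scene (232,288) and top (365,165), with its nose towards the robot. I'll confirm with an enlarged crop.

Run:
```python
import cv2,numpy as np
s=cv2.imread("pics/scene0.png");t=cv2.imread("pics/top0.png")
def c(im,x,y,w=100,h=75):
    a=cv2.resize(im[y:y+h,x:x+w],None,fx=4,fy=4,interpolation=cv2.INTER_CUBIC)
    a=cv2.convertScaleAbs(a,alpha=1.3,beta=15)
    for k in range(0,w,10):
        cv2.line(a,(4*k,0),(4*k,5 if k%50 else 12),(0,0,255),1)
        cv2.putText(a,str(x+k),(4*k,20),0,.3,(0,0,255),1)
    for k in range(10,h,10):
        cv2.line(a,(0,4*k),(8,4*k),(0,0,255),1); cv2.putText(a,str(y+k),(9,4*k+3),0,.3,(0,0,255),1)
    return a
cv2.imwrite("pics/crop1.png",np.vstack([np.hstack([c(s,285,177),c(s,185,250)]),np.hstack([c(t,180,130),c(t,318,125)])]))
```

```text
(no output)
```

View pics/crop1.png

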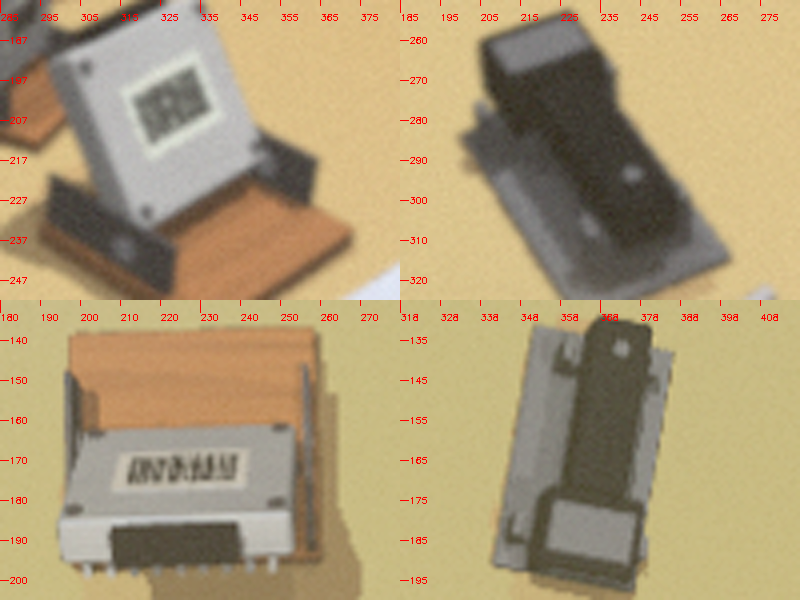

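The crop confirms the larger grey aluminium unit on the timber base. The label middle is at scene (328,204) and top (225,172). The scanner's nose, with the wide head, is at the lower end in the top view, around (365,193). Next I fit both poses.

```bash
cat > h.py <<'E'
from cell import bot
import numpy as np, cv2
from scipy.optimize import least_squares
from scipy.spatial.transform import Rotation as R
def proj(n,P):
    m=bot.camera_model(n);T=np.linalg.inv(m["pose"])
    return cv2.projectPoints(np.atleast_2d(P).astype(float),cv2.Rodrigues(T[:3,:3])[0],T[:3,3],m["K"],np.array([m["k1"],0,0,0,0.]))[0][:,0]
E
python3 - <<'E'
from h import *
def unit(p):
    Rz=R.from_euler('z',p[2]); Ru=Rz*R.from_euler('y',-p[3])
    o=np.r_[p[:2],0]; return Rz,Ru,o,o+[0,0,.035]
L=[(38,25),(-38,25),(-38,-25),(38,-25)]
def fu(p):
    Rz,Ru,o,h=unit(p); lab=lambda y,z:h+Ru.apply([.012,p[4]+y/1e3,p[5]+z/1e3]); f=lambda y,z:h+Ru.apply([.012,y,z])
    b=lambda x,y:o+Rz.apply([x,y,.018])
    S=[lab(-38,25),lab(38,25),lab(38,-25),lab(-38,-25),f(.065,.124),b(.075,.078)]
    s=[(315,199.5),(335.75,192),(338.5,206.8),(322.5,216.2),(334.25,177.5),(373,235.75)]
    T=[lab(38,-25),lab(-38,-25),lab(-38,25),lab(38,25),f(.065,.124),f(-.065,.124),b(.075,.078),b(.075,-.078),b(-.075,-.078)]
    t=[(209.5,168),(242.5,167),(240.75,176.75),(208,178),(195.5,183.75),(253,183),(197,138.75),(259.5,137),(260.5,195.5)]
    return np.r_[proj("scene",S)-s,proj("top",T)-t].ravel()
r=least_squares(fu,[.45,.17,0,.58,0,.06],loss="soft_l1");print(r.x.round(4));print(fu(r.x).reshape(-1,2).round(1).tolist())
p=r.x;Rz,Ru,o,h=unit(p);print("label",h+Ru.apply([.012,p[4],p[5]]),"n",Ru.apply([1,0,0]))
def fc(p):
    Rz=R.from_euler('z',p[2]);q=lambda x,y,z:np.r_[p[:2],0]+Rz.apply([x/1e3,y/1e3,z/1e3])
    S=[q(-80,-46,8),q(85,30,70),q(85,-30,70)];s=[(268.25,314.5),(205,260),(225.75,253)]
    T=[q(-80,-46,8),q(-80,46,8),q(80,-46,8),q(80,46,8),q(-75,0,67)]
    t=[(351.25,131.25),(386,137.5),(341,191.75),(376.25,197.5),(373,129.5)]
    return np.r_[proj("scene",S)-s,proj("top",T)-t].ravel()
r=least_squares(fc,[.5,-.15,3.0],loss="soft_l1");print(r.x.round(4));print(fc(r.x).reshape(-1,2).round(1).tolist())
E
```

```text
[0.5913 0.1583 0.0353 0.6253 0.0026 0.0657]
[[-0.3, 0.3], [-1.7, -2.3], [2.5, 0.1], [-0.5, 1.4], [1.1, -2.2], [0.3, -2.6], [0.3, 0.2], [-0.6, 0.4], [0.2, -0.1], [-0.6, -0.5], [-0.9, 0.7], [0.8, -0.1], [0.9, -0.5], [0.1, -0.4], [0.6, -0.0]]
label [0.56245285 0.15987404 0.09532161] n [0.8102727  0.02858766 0.58535535]
[ 0.604  -0.1835  2.9696]
[[0.3, -2.4], [-1.7, -1.3], [1.5, -2.7], [-0.1, -0.6], [0.1, -0.4], [0.3, -0.6], [0.6, 0.2], [0.9, -0.2]]
```

```bash
cat >> h.py <<'E'
CR=np.array([.604,-.1835]);CY=2.9696
LAB=np.array([.5625,.1599,.0953])
def st():
    s=bot.sense();q=s["eef_rot"];return s,R.from_quat(np.r_[q[1:],q[0]])
def go(pinch,yaw):
    """rows for grasp point at pinch (world), tool x heading yaw"""
    s,r=st();t=np.array(pinch)-[0,0,bot.pinch_z]
    d=r.inv().apply(t-s["eef_pos"])*100; x=r.apply([1,0,0]);dy=(yaw-np.arctan2(x[1],x[0])+np.pi)%(2*np.pi)-np.pi
    print("cm",d.round(2),"turn",round(-dy,3)," | t",round(s["clock"],2),"tcp",s["eef_pos"].round(4),"F",s["contact_force"].round(1),"w",round(s["grip_width"],4),"joints",s["joint_pos"].round(2))
E
python3 - <<'E'
from h import *
c=CR-.025*np.array([np.cos(CY),np.sin(CY)])
print(c);go([*c,.15],CY)
E
```

```text
[ 0.62863114 -0.18777865]
cm [-65.6  -53.35  10.74] turn -0.143  | t 0.1 tcp [0.1702 0.5228 0.2382] F [-0.1  0.1 -0.8] w 0.0879 joints [ 1.04  0.38  1.3  -0.    1.46 -0.22]
```

```bash
python3 -m jog '-6 -4.9 0 -0.03 -1;-12 -9.8 0 -0.06 -1;-18 -14.6 0 -0.09 -1;-23 -18.7 0 -0.12 -1;-28 -22.8 0 -0.143 -1'
python3 -m jog '-5 -4 0 0 -1;-10 -8 0 0 -1;-15 -12 0 0 -1;-20 -16 0 0 -1;-24 -19 0 0 -1'
python3 - <<'E'
from h import *
c=CR-.025*np.array([np.cos(CY),np.sin(CY)])
go([*c,.15],CY)
E
```

```text
clock: 0.72
eef_pos: [0.3403, 0.2585, 0.2387]
eef_rot: [0.0, 0.085, 0.996, -0.0]
contact_force: [0.4, 0.7, -0.5]
grip_width: 0.0883
clock: 1.35
eef_pos: [0.5447, 0.0301, 0.2384]
eef_rot: [-0.0, 0.086, 0.996, 0.0]
contact_force: [0.2, 1.3, 1.0]
grip_width: 0.0882
cm [-12.02 -20.03  10.7 ] turn -0.001  | t 1.35 tcp [0.5447 0.0301 0.2384] F [0.2 1.3 1. ] w 0.0882 joints [-0.16  0.37  1.31  0.    1.46 -1.56]
```

```bash
python3 -m jog '-3 -5 0 0 -1;-6 -10 3 0 -1;-9 -15 6 0 -1;-11 -18.5 9 0 -1;-12 -20 10.7 0 -1'
python3 -m jog '0 0 0 0 -1;0 0 0 0 -1'
python3 - <<'E'
from h import *
c=CR-.025*np.array([np.cos(CY),np.sin(CY)])
go([*c,.052],CY)
im=bot.capture("top")[:,:,::-1];s=bot.capture("scene")[:,:,::-1]
a=cv2.resize(im[90:240,290:440],(600,600),interpolation=cv2.INTER_CUBIC)
b=cv2.resize(s[200:350,160:210+0],(200,600),interpolation=cv2.INTER_CUBIC)
cv2.imwrite("pics/c2.png",np.hstack([cv2.resize(im[100:220,310:430],(400,400)),cv2.resize(s[200:340,170:310],(400,400))]))
E
```

```text
clock: 1.98
eef_pos: [0.6274, -0.1873, 0.1292]
eef_rot: [-0.002, 0.087, 0.996, 0.001]
contact_force: [0.1, 0.6, 0.2]
grip_width: 0.0882
clock: 2.22
eef_pos: [0.6279, -0.1841, 0.1332]
eef_rot: [0.001, 0.085, 0.996, -0.0]
contact_force: [0.7, 0.1, 0.0]
grip_width: 0.0883
cm [-0.12 -0.35  9.99] turn 0.002  | t 2.23 tcp [ 0.6279 -0.1841  0.1332] F [0.7 0.1 0. ] w 0.0883 joints [-0.47  0.64  1.14  0.    1.35 -1.87]
```

View pics/c2.png

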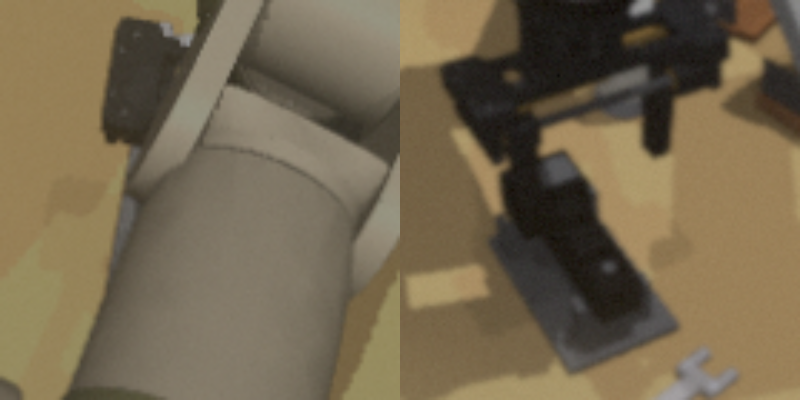

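The scene view shows the open fingers above the scanner, one on each side of its body. The arm hides the scanner from the top camera. I descend.

```bash
python3 -m jog '-0.1 -0.3 3 0 -1;-0.1 -0.3 6 0 -1;-0.1 -0.3 8.5 0 -1;-0.1 -0.3 9.5 0 -1;-0.1 -0.3 10 0 -1' 8
python3 -m jog '0 0 0 0 -1;0 0 0 0 0;0 0 0 0 0.3;0 0 0 0 0.3;0 0 0 0 0.3' 8
python3 -m jog '0 0 0 0 0.5;0 0 0 0 0.5;0 0 0 0 0.5' 8
python3 - <<'E'
from h import *
c=CR-.025*np.array([np.cos(CY),np.sin(CY)])
go([*c,.052],CY)
E
```

```text
clock: 2.95
eef_pos: [0.6286, -0.1882, 0.0325]
eef_rot: [0.001, 0.085, 0.996, -0.0]
contact_force: [0.4, -0.1, 0.1]
grip_width: 0.0881
clock: 3.58
eef_pos: [0.6282, -0.1886, 0.0318]
eef_rot: [0.0, 0.086, 0.996, -0.0]
contact_force: [-0.2, 0.1, -0.2]
grip_width: 0.0503
clock: 3.95
eef_pos: [0.6282, -0.1886, 0.0317]
eef_rot: [0.0, 0.086, 0.996, -0.0]
contact_force: [0.2, -0.3, 0.8]
grip_width: 0.0359
cm [-0.03  0.09 -0.16] turn 0.0  | t 3.95 tcp [ 0.6282 -0.1886  0.0317] F [ 0.2 -0.3  0.8] w 0.0359 joints [-0.47  0.76  1.24 -0.    1.14 -1.87]
```

The grip width is 36 mm, so the body is held. Moves only turn about the tool axis, so I need to pitch the scanner inside the grasp. With a light grip I raise the tail along an arc while the nose rests on the front saddle, then clamp hard.

```bash
python3 -m jog '0 0 0 0 0.5;0.1 0 -0.4 0 0.5;0.2 0 -0.8 0 0.5;0.4 0 -1.3 0 0.5;0.4 0 -1.3 0 0.5' 3
python3 - <<'E'
from h import *
go([.6,-.18,.05],CY)
s=bot.capture("scene")[:,:,::-1]
cv2.imwrite("pics/c3.png",cv2.resize(s[200:340,170:310],(560,560),interpolation=cv2.INTER_CUBIC))
E
```

```text
clock: 4.58
eef_pos: [0.6242, -0.1879, 0.0453]
eef_rot: [0.0, 0.086, 0.996, -0.0]
contact_force: [0.5, -0.5, -0.5]
grip_width: 0.0359
cm [2.52 0.37 1.4 ] turn 0.0  | t 4.58 tcp [ 0.6242 -0.1879  0.0453] F [ 0.5 -0.5 -0.5] w 0.0359 joints [-0.47  0.73  1.24 -0.    1.16 -1.87]
```

View pics/c3.png

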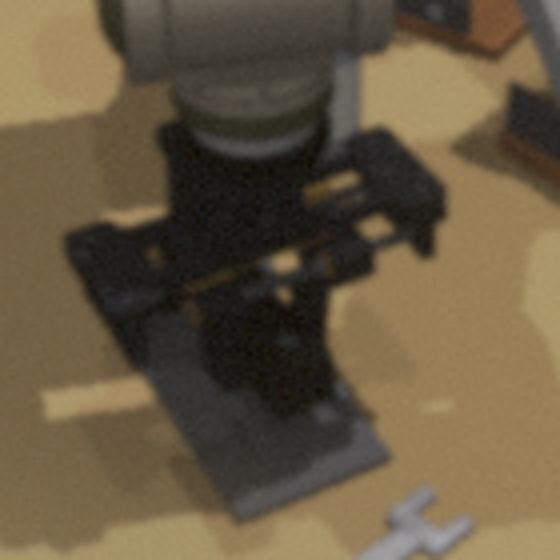

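```bash
python3 -m jog '0.3 0 -0.6 0 0.5;0.6 0 -1.2 0 0.5;0.95 0 -1.8 0 0.5;1.35 0 -2.35 0 0.5;1.35 0 -2.35 0 0.5' 3
python3 -m jog '0.4 0 -0.45 0 0.5;0.8 0 -0.85 0 0.5;0.8 0 -0.85 0 0.5;0.8 0 -0.85 0 0.7;0.8 0 -0.85 0 1' 3
python3 - <<'E'
from h import *
go([.6,-.18,.05],CY)
s=bot.capture("scene")[:,:,::-1].copy()
r=st();t=r[0]["eef_pos"]+[0,0,.0187]
a=s[200:340,170:310].copy()
k=4
b=cv2.resize(a,(560,560),interpolation=cv2.INTER_CUBIC);b=cv2.convertScaleAbs(b,alpha=1.8,beta=20)
for th,col in((0,(0,0,255)),(.3,(0,255,255)),(.58,(0,255,0))):
    Q=R.from_euler('z',CY)*R.from_euler('y',th)
    P=[t+Q.apply(np.array(v)/1e3-[-.025,0,.0204]) for v in((-75,18,37),(-75,-18,37),(-75,-18,3),(-75,18,3),(-75,18,37))]
    u=(proj("scene",P)+[.3,1.5]-[170,200])*4
    cv2.polylines(b,[u.astype(np.int32)],False,col,1)
cv2.imwrite("pics/c4.png",b)
E
```

```text
clock: 5.25
eef_pos: [0.6108, -0.1856, 0.0689]
eef_rot: [0.0, 0.086, 0.996, -0.0]
contact_force: [-0.4, 1.0, -0.6]
grip_width: 0.036
clock: 5.88
eef_pos: [0.6031, -0.1842, 0.0767]
eef_rot: [0.0, 0.086, 0.996, 0.0]
contact_force: [-1.0, -0.4, -1.1]
grip_width: 0.036
cm [0.38 0.36 4.54] turn 0.0  | t 5.88 tcp [ 0.6031 -0.1842  0.0767] F [-1.  -0.4 -1.1] w 0.036 joints [-0.48  0.67  1.28  0.    1.19 -1.88]
```

View pics/c4.png

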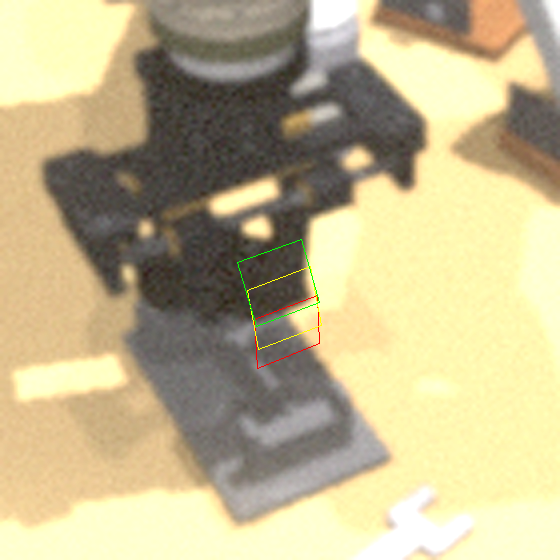

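The tail matches the green outline, which is a 0.58 rad pitch, so the scanner pivoted in the grasp. I clamp hard, lift and look again.

```bash
python3 -m jog '0 0 0 0 1;0 0 0 0 1;0 0 -1.5 0 1;0 0 -4 0 1;0 0 -7 0 1' 60
python3 -m jog '0 0 -3 0 1;0 0 -6 0 1;0 0 -8 0 1;0 0 -8.5 0 1;0 0 -8.5 0 1' 60
python3 - <<'E'
from h import *
y=.0353+np.pi
n=np.array([np.cos(.58)*np.cos(.0353),np.cos(.58)*np.sin(.0353),np.sin(.58)])
tg=LAB+n*.185;print(tg)
go([tg[0]+.0,tg[1],.255],y)
s=bot.capture("scene")[:,:,::-1].copy()
t=st()[0]["eef_pos"]+[0,0,.0187]
b=cv2.resize(s[120:320,150:350],(600,600),interpolation=cv2.INTER_CUBIC);b=cv2.convertScaleAbs(b,alpha=1.6,beta=20)
for th,col in((.48,(0,0,255)),(.58,(0,255,0)),(.68,(255,0,255))):
    Q=R.from_euler('z',CY)*R.from_euler('y',th)
    for V in (((-75,18,37),(-75,-18,37),(-75,-18,3),(-75,18,3),(-75,18,37)),((35,30,40),(85,30,40),(85,-30,40))):
        P=[t+Q.apply(np.array(v)/1e3-[-.025,0,.0204]) for v in V]
        u=(proj("scene",P)+[.3,1.5]-[150,120])*3
        cv2.polylines(b,[u.astype(np.int32)],False,col,1)
cv2.imwrite("pics/c5.png",b)
E
```

```text
clock: 6.55
eef_pos: [0.603, -0.1842, 0.1481]
eef_rot: [-0.0, 0.086, 0.996, 0.0]
contact_force: [0.4, -0.5, -3.2]
grip_width: 0.0352
clock: 7.18
eef_pos: [0.6029, -0.1842, 0.2317]
eef_rot: [-0.0, 0.086, 0.996, 0.0]
contact_force: [-0.9, 0.2, -2.6]
grip_width: 0.0356
[0.71714919 0.16536138 0.19668443]
cm [-5.28 36.39 -0.46] turn -0.207  | t 7.17 tcp [ 0.6029 -0.1842  0.2317] F [-0.9  0.2 -2.6] w 0.0356 joints [-0.48  0.53  1.07  0.    1.55 -1.88]
```

View pics/c5.png

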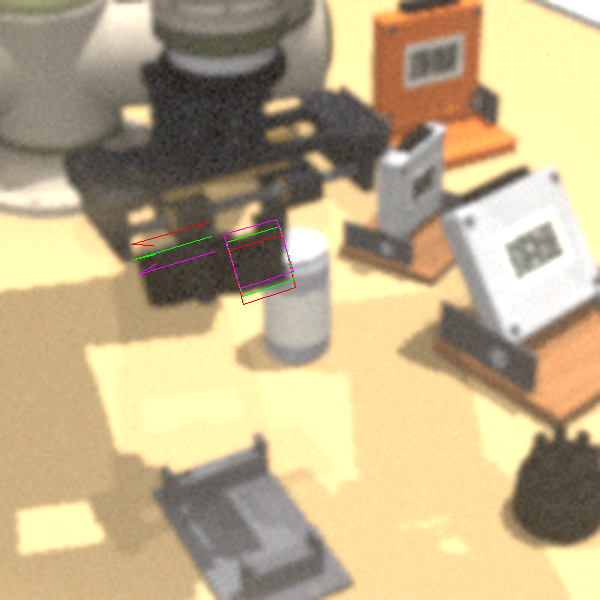

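The scanner is held pitched at about 0.6 rad: the tail and head edges lie between the green and magenta outlines. The cradle is empty and the unit is clear. I move out first, then across towards the label.

```bash
python3 -m jog '-2 1 -0.4 0 1;-4 4 -0.4 -0.05 1;-5.3 8 -0.4 -0.1 1;-5.3 12 -0.4 -0.15 1;-5.3 16 -0.4 -0.207 1' 60
python3 - <<'E'
from h import *
go([.717,.165,.235],.0353+np.pi)
E
```

```text
clock: 7.85
eef_pos: [0.6826, -0.0343, 0.2343]
eef_rot: [-0.001, -0.018, 1.0, 0.0]
contact_force: [0.2, 0.8, -2.0]
grip_width: 0.0355
cm [-4.18 19.79  1.8 ] turn 0.002  | t 7.85 tcp [ 0.6826 -0.0343  0.2343] F [ 0.2  0.8 -2. ] w 0.0355 joints [-0.22  0.63  0.87 -0.    1.64 -1.83]
```

```bash
python3 -m jog '-1 4 0 0 1;-2 8 0 0 1;-3.2 12.5 0 0 1;-4 16.5 0 0 1;-4.2 19 1 0 1' 60
python3 -m jog '0 0.7 0.8 0 1;0 0.7 0.8 0 1;0 0.7 0.8 0 1' 60
python3 - <<'E'
from h import *
go([.717,.165,.197],.0353+np.pi)
im=bot.capture("scene")[:,:,::-1].copy()
t=st()[0]["eef_pos"]+[0,0,.0187]
b=cv2.resize(im[80:280,240:440],(600,600),interpolation=cv2.INTER_CUBIC);b=cv2.convertScaleAbs(b,alpha=1.6,beta=20)
for th,col in((.5,(0,0,255)),(.6,(0,255,0)),(.7,(255,0,255))):
    Q=R.from_euler('z',.0353+np.pi)*R.from_euler('y',th)
    for V in (((-75,18,37),(-75,-18,37),(-75,-18,3),(-75,18,3),(-75,18,37)),((35,30,40),(85,30,40),(85,30,0)),((85,0,20),(165,0,20))):
        u=(proj("scene",[t+Q.apply(np.array(v)/1e3-[-.025,0,.0204]) for v in V])+[.3,1.5]-[240,80])*3
        cv2.polylines(b,[u.astype(np.int32)],False,col,1)
tp=bot.capture("top")[:,:,::-1]
cv2.imwrite("pics/c6.png",b)
cv2.imwrite("pics/c6t.png",tp)
E
```

```text
clock: 8.48
eef_pos: [0.718, 0.1576, 0.2246]
eef_rot: [-0.0, -0.018, 1.0, 0.0]
contact_force: [0.6, -0.6, -3.0]
grip_width: 0.0353
clock: 8.85
eef_pos: [0.7178, 0.1612, 0.218]
eef_rot: [0.0, -0.017, 1.0, -0.0]
contact_force: [-0.0, 0.4, -3.1]
grip_width: 0.0354
cm [0.07 0.38 3.97] turn -0.002  | t 8.85 tcp [0.7178 0.1612 0.218 ] F [-0.   0.4 -3.1] w 0.0354 joints [ 0.06  0.75  0.69 -0.    1.7  -1.54]
```

View pics/c6.png

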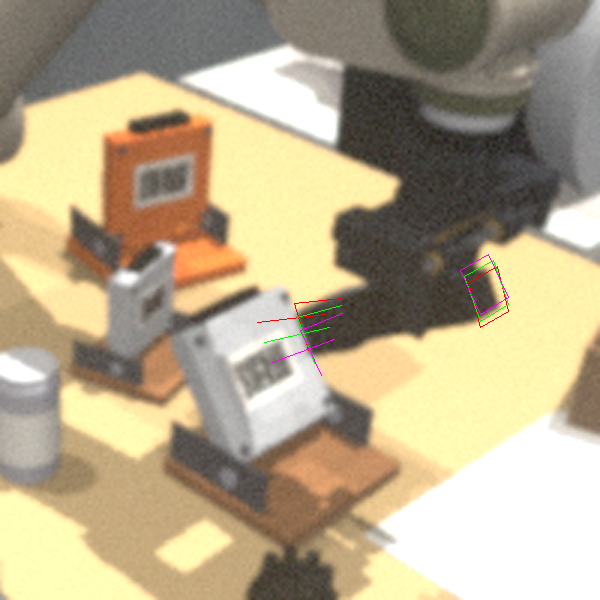

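The scanner nose is at about (305,335) and the label middle at about (265,365) in this crop. The beam points at it but is still about 4 cm too high, as planned. I descend and then fit the actual pitch from the head's silhouette.

```bash
python3 -m jog '0 0.1 1 0 1;0 0.2 2.2 0 1;0 0.3 3.2 0 1;0 0.3 3.6 0 1;0 0.3 3.6 0 1' 60
python3 - <<'E'
from h import *
go([.717,.165,.197],.0353+np.pi)
t=st()[0]["eef_pos"]+[0,0,.0187]
g={n:bot.capture(n) for n in("scene","top")}
for n in g: cv2.imwrite(f"pics/aim_{n}.png",g[n][:,:,::-1])
gr={n:g[n].max(axis=2).astype(float) for n in g}
def pts(th,s,box):
    Q=R.from_euler('z',.0353+np.pi)*R.from_euler('y',th)
    x0,x1,w,z0,z1=box
    return [t+Q.apply(np.array([x,y,z])/1e3-[-.025+s,0,.0204]) for x in(x0,x1) for y in(-w,w) for z in(z0,z1)]
def mask(n,th,s,box,dv):
    m=np.zeros((1680,2240),np.uint8);u=(proj(n,pts(th,s,box))+dv)*4
    cv2.fillConvexPoly(m,cv2.convexHull(u.astype(np.int32)),1);return m
big={n:cv2.resize(gr[n],(2240,1680)) for n in g}
k=np.ones((17,17),np.uint8)
res=[]
for th in np.arange(.4,.8,.025):
    for s in(-.01,-.005,0,.005,.01):
        sc=0
        for n,dv in(("scene",(.3,1.5)),):
            m=mask(n,th,s,(35,85,30,0,40),dv); b=mask(n,th,s,(-75,35,18,3,37),dv)
            ring=(cv2.dilate(m,k)>0)&(m==0)&(cv2.dilate(b,k)==0)
            inn=(m>0)&(cv2.erode(m,k)==0)
            sc+=big[n][ring].mean()-big[n][inn].mean()
        res.append((round(sc,1),round(th,3),s))
res.sort(reverse=True);print(res[:8])
E
```

```text
clock: 9.57
eef_pos: [0.7175, 0.1657, 0.1815]
eef_rot: [-0.0, -0.018, 1.0, -0.0]
contact_force: [-0.1, 1.0, -1.6]
grip_width: 0.0353
cm [ 0.06 -0.07  0.32] turn 0.0  | t 9.57 tcp [0.7175 0.1657 0.1815] F [-0.1  1.  -1.6] w 0.0353 joints [ 0.07  0.76  0.76 -0.    1.62 -1.54]
[(np.float64(54.4), np.float64(0.55), 0), (np.float64(51.6), np.float64(0.575), 0), (np.float64(50.5), np.float64(0.55), -0.005), (np.float64(50.0), np.float64(0.525), 0), (np.float64(49.5), np.float64(0.575), -0.005), (np.float64(47.5), np.float64(0.55), 0.005), (np.float64(44.2), np.float64(0.525), 0.005), (np.float64(43.6), np.float64(0.525), -0.005)]
```

The fit gives a pitch of about 0.56 rad with no slip along the body, and the unit measures about 0.62. I make a small correction and then hold.

```bash
python3 -m jog '-0.2 0 0.1 0 1;-0.5 0 0.2 0 1;-0.5 0 0.2 0 1;-0.5 0 0.2 0 1;-0.5 0 0.2 0 1' 60
python3 -m jog '0 0 0 0 1;0 0 0 0 1;0 0 0 0 1;0 0 0 0 1;0 0 0 0 1'
python3 -m jog '0 0 0 0 1;0 0 0 0 1;0 0 0 0 1;0 0 0 0 1;0 0 0 0 1'
python3 - <<'E'
from h import *
a=bot.capture("scene")[:,:,::-1].copy();b=bot.capture("top")[:,:,::-1].copy()
p=st()[0]["eef_pos"]+[0,0,.0187]
n=np.array([np.cos(.56)*np.cos(.0353),np.cos(.56)*np.sin(.0353),np.sin(.56)])
print("focus",p-n*.19,LAB,p,st()[0]["clock"])
out=[]
for nm,im,o in(("scene",a,(280,150)),("top",b,(170,70))):
    c=cv2.resize(im[o[1]:o[1]+130,o[0]:o[0]+100],(400,520),interpolation=cv2.INTER_CUBIC);c=cv2.convertScaleAbs(c,alpha=1.5,beta=10)
    u=((proj(nm,[p-n*.11,p-n*.19])-o)*4).astype(int);cv2.line(c,tuple(map(int,u[0])),tuple(map(int,u[1])),(0,0,255),2);out.append(c)
cv2.imwrite("pics/c7.png",np.hstack(out))
E
```

```text
clock: 10.3
eef_pos: [0.7225, 0.1659, 0.1798]
eef_rot: [0.0, -0.018, 1.0, -0.0]
contact_force: [0.4, 0.8, -4.6]
grip_width: 0.0354
clock: 10.92
eef_pos: [0.7225, 0.1659, 0.1798]
eef_rot: [-0.0, -0.018, 1.0, -0.0]
contact_force: [-0.9, -0.3, -2.4]
grip_width: 0.0357
clock: 11.55
eef_pos: [0.7226, 0.1659, 0.1797]
eef_rot: [-0.0, -0.018, 1.0, -0.0]
contact_force: [-0.5, 0.2, -3.1]
grip_width: 0.0354
focus [0.56169908 0.16020784 0.09751582] [0.5625 0.1599 0.0953] [0.72257727 0.1658892  0.1984412 ] 11.65
```

View pics/c7.png

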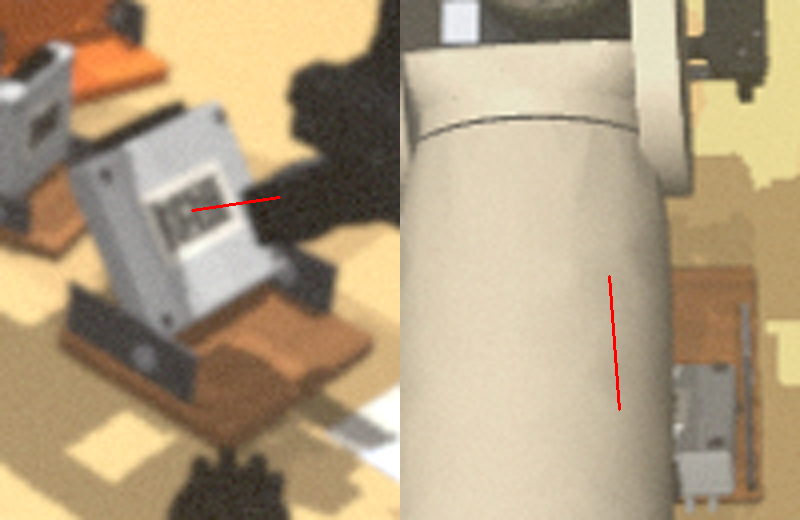

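The scene crop shows the nose just right of the label, with the computed beam ending near the label middle at (193,210). The top view is blocked by the arm. It has been still for over 1.3 s, so I go back.

```bash
python3 -m jog '-0.2 0 -1 0 1;-0.2 0 -2.5 0 1;0 0 -4 0 1;0 -3 -5 0 1;0 -6.5 -5.2 0 1' 60
python3 - <<'E'
from h import *
go([.603,-.1842,.25],CY)
E
```

```text
clock: 12.28
eef_pos: [0.7249, 0.1008, 0.234]
eef_rot: [0.001, -0.018, 1.0, -0.0]
contact_force: [-0.0, -0.2, -3.6]
grip_width: 0.0355
cm [ 13.23 -28.04   0.24] turn 0.208  | t 12.28 tcp [0.7249 0.1008 0.234 ] F [-0.  -0.2 -3.6] w 0.0355 joints [-0.02  0.73  0.68 -0.    1.73 -1.63]
```

```bash
python3 -m jog '0 -4 0 0 1;2 -8 0 0.05 1;4 -12 0 0.1 1;6 -16 0 0.15 1;8 -20 0 0.208 1' 60
python3 - <<'E'
from h import *
go([.603,-.1842,.25],CY)
E
```

```text
clock: 12.9
eef_pos: [0.6513, -0.103, 0.2331]
eef_rot: [0.001, 0.087, 0.996, -0.0]
contact_force: [0.6, -0.5, -3.6]
grip_width: 0.0355
cm [ 3.34 -8.84  0.18] turn -0.003  | t 12.9 tcp [ 0.6513 -0.103   0.2331] F [ 0.6 -0.5 -3.6] w 0.0355 joints [-0.34  0.58  0.97 -0.    1.59 -1.73]
```

```bash
python3 -m jog '1.3 -3.5 0 0 1;2.5 -6.5 0 0 1;3.3 -8.8 0 0 1;3.3 -8.8 0 0 1;3.3 -8.8 0 0 1' 60
python3 - <<'E'
from h import *
go([.603,-.1842,.0957],CY)
E
```

```text
clock: 13.52
eef_pos: [0.6046, -0.1822, 0.2324]
eef_rot: [0.0, 0.086, 0.996, -0.0]
contact_force: [0.4, 0.5, -2.3]
grip_width: 0.0351
cm [ 0.14 -0.22 15.54] turn -0.0  | t 13.53 tcp [ 0.6046 -0.1822  0.2324] F [ 0.4  0.5 -2.3] w 0.0351 joints [-0.48  0.53  1.06  0.    1.55 -1.88]
```

```bash
python3 -m jog '0.1 -0.2 3 0 1;0.1 -0.2 6.5 0 1;0.1 -0.2 10 0 1;0.1 -0.2 13 0 1;0.1 -0.2 14.3 0 1' 60
python3 -m jog '0 0 0.3 0 1;0 0 0.5 0 1;0 0 0.7 0 1;0 0 0.7 0 1' 60
python3 - <<'E'
from h import *
go([.603,-.1842,.0957],CY)
E
```

```text
clock: 14.15
eef_pos: [0.603, -0.1835, 0.0874]
eef_rot: [-0.001, 0.086, 0.996, 0.0]
contact_force: [0.0, -1.0, -2.7]
grip_width: 0.0352
clock: 14.65
eef_pos: [0.6031, -0.1846, 0.0822]
eef_rot: [0.0, 0.086, 0.996, -0.0]
contact_force: [-0.0, 0.2, -4.3]
grip_width: 0.0353
cm [0.02 0.04 0.52] turn -0.001  | t 14.65 tcp [ 0.6031 -0.1846  0.0822] F [-0.   0.2 -4.3] w 0.0353 joints [-0.48  0.66  1.28 -0.    1.2  -1.88]
```

```bash
python3 -m jog '0 0 0.2 0 1;0 0 0.35 0 1;0 0 0.35 0 1' 60
python3 -m jog '0 0 0.15 0 1;0 0 0.15 0 1;0 0 0.15 0 1' 60
python3 -m jog '0 0 0.1 0 1;0 0 0.1 0 1;0 0 0.1 0 1' 60
```

```text
clock: 15.02
eef_pos: [0.6029, -0.1845, 0.0781]
eef_rot: [-0.0, 0.086, 0.996, 0.0]
contact_force: [-1.3, 0.5, -2.7]
grip_width: 0.0355
clock: 15.4
eef_pos: [0.6029, -0.1846, 0.0768]
eef_rot: [-0.0, 0.086, 0.996, -0.0]
contact_force: [-0.3, -0.6, -1.7]
grip_width: 0.0357
clock: 15.78
eef_pos: [0.6031, -0.1846, 0.076]
eef_rot: [0.0, 0.086, 0.996, -0.0]
contact_force: [-0.1, 0.7, 1.4]
grip_width: 0.0355
```

The force changed sign at z = 0.076, so the nose is on the front saddle. I lighten the grip and reverse the arc slowly.

```bash
python3 -m jog '0 0 0 0 1;0 0 0 0 1;-0.2 0 0.2 0 1;-0.5 0 0.5 0 1;-0.8 0 0.8 0 1' 3
python3 -m jog '-0.25 0 0.35 0 1;-0.5 0 0.75 0 1;-0.75 0 1.15 0 1;-0.95 0 1.55 0 1;-1.15 0 1.95 0 1' 3
python3 - <<'E'
from h import *
c=CR-.025*np.array([np.cos(CY),np.sin(CY)])
go([.6282,-.1886,.0504],CY)
im=bot.capture("scene")[:,:,::-1]
b=cv2.resize(im[200:340,170:310],(560,560),interpolation=cv2.INTER_CUBIC)
cv2.imwrite("pics/c8.png",cv2.convertScaleAbs(b,alpha=1.8,beta=20))
E
```

```text
clock: 16.4
eef_pos: [0.6109, -0.1859, 0.0673]
eef_rot: [-0.0, 0.086, 0.996, 0.0]
contact_force: [-0.4, -0.7, -2.3]
grip_width: 0.036
clock: 17.02
eef_pos: [0.6223, -0.1879, 0.048]
eef_rot: [0.0, 0.086, 0.996, -0.0]
contact_force: [-0.1, -0.5, -1.6]
grip_width: 0.0363
cm [-0.59  0.04  1.63] turn -0.001  | t 17.02 tcp [ 0.6223 -0.1879  0.048 ] F [-0.1 -0.5 -1.6] w 0.0363 joints [-0.48  0.73  1.25  0.    1.17 -1.87]
```

View pics/c8.png

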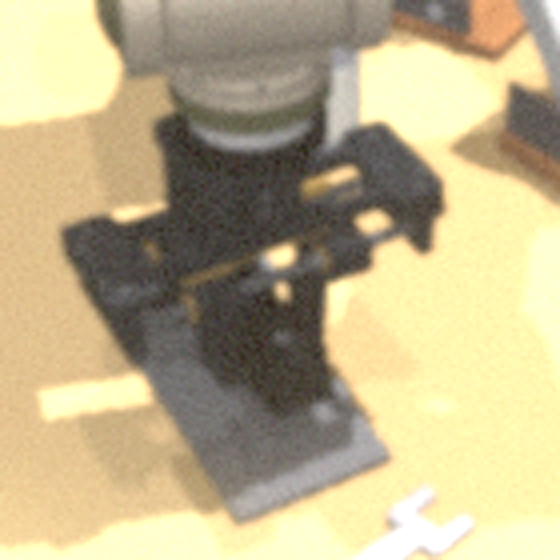

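The view is almost identical to the same stage on the way out, with the tail at (290,400) coming down between the rear cheeks. I finish the arc, settle and open.

```bash
python3 -m jog '-0.15 0 0.35 0 1;-0.3 0 0.7 0 1;-0.45 0 1.1 0 1;-0.55 0 1.4 0 1;-0.6 0 1.65 0 1' 3
python3 -m jog '0 0 0 0 1;0 0 0.1 0 1;0 0 0.1 0 1' 3
python3 -m jog '0 0 0.1 0 0.1;0 0 0.1 0 0.1;0 0 0.1 0 -0.5;0 0 0.1 0 -1;0 0 0.1 0 -1' 3
python3 -m jog '0 0 0 0 -1;0 0 0 0 -1;0 0 0 0 -1'
```

```text
clock: 17.7
eef_pos: [0.6286, -0.189, 0.0324]
eef_rot: [0.001, 0.086, 0.996, -0.0]
contact_force: [-1.6, 1.4, 5.0]
grip_width: 0.0361
clock: 18.08
eef_pos: [0.6285, -0.189, 0.0311]
eef_rot: [0.001, 0.086, 0.996, -0.0]
contact_force: [1.6, 0.4, 3.7]
grip_width: 0.0361
clock: 18.7
eef_pos: [0.6281, -0.189, 0.0297]
eef_rot: [-0.0, 0.086, 0.996, -0.0]
contact_force: [0.4, -0.0, -0.1]
grip_width: 0.0673
clock: 19.08
eef_pos: [0.6281, -0.189, 0.0297]
eef_rot: [-0.0, 0.086, 0.996, -0.0]
contact_force: [-1.3, -1.1, 0.6]
grip_width: 0.0874
```

```bash
python3 -m jog '0 0 -2 0 -1;0 0 -5 0 -1;0 0 -10 0 -1;0 0 -15 0 -1;0 0 -20 0 -1'
python3 -m jog '3 5 0 0 -1;6 10 0 0 -1;8 15 0 0 -1;9 20 0 0 -1;10 25 0 0 -1'
python3 -m jog '2 5 0 0 -1;4 10 0 0 -1;5 14 0 0 -1;5 14 0 0 -1;5 14 0 0 -1'
python3 - <<'E'
from h import *
s=bot.capture("scene")[:,:,::-1];t=bot.capture("top")[:,:,::-1]
cv2.imwrite("pics/t9.png",t);cv2.imwrite("pics/s9.png",s)
s0=cv2.imread("pics/scene0.png");t0=cv2.imread("pics/top0.png")
def c(im,x,y):return cv2.convertScaleAbs(cv2.resize(im[y:y+75,x:x+100],(400,300),interpolation=cv2.INTER_CUBIC),alpha=1.5,beta=15)
cv2.imwrite("pics/c9.png",np.vstack([np.hstack([c(s0,185,250),c(s,185,250)]),np.hstack([c(t0,318,125),c(t,318,125)])]))
E
```

```text
clock: 19.7
eef_pos: [0.6279, -0.1888, 0.2315]
eef_rot: [0.0, 0.086, 0.996, 0.0]
contact_force: [1.1, -0.8, 0.2]
grip_width: 0.0881
clock: 20.32
eef_pos: [0.5722, 0.0761, 0.23]
eef_rot: [0.0, 0.086, 0.996, -0.0]
contact_force: [-0.6, -0.2, 0.3]
grip_width: 0.0883
clock: 20.95
eef_pos: [0.5474, 0.2204, 0.2297]
eef_rot: [-0.0, 0.086, 0.996, -0.0]
contact_force: [-0.5, -0.7, -0.5]
grip_width: 0.0882
```

View pics/c9.png

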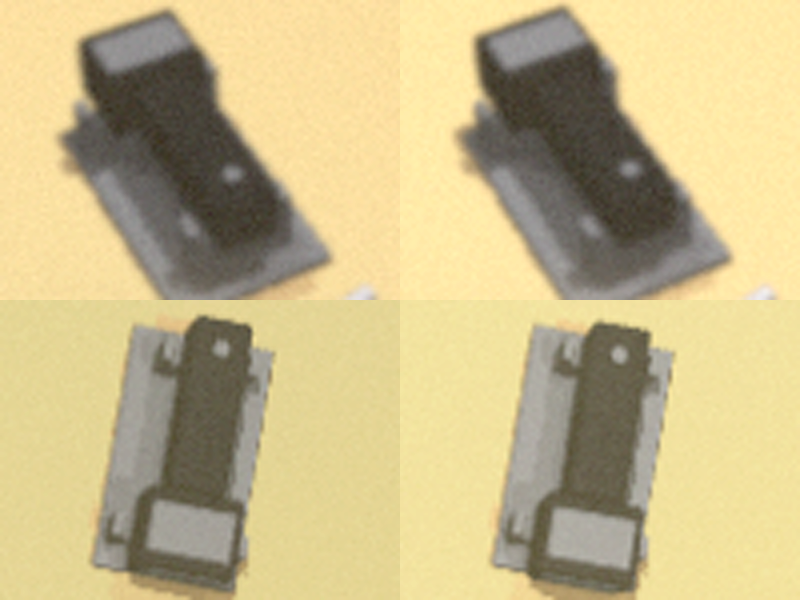

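The scanner is seated in both saddles, nose the same way, about 1.5 px (3–4 mm) forward of before. I do a quick bystander check, then hand in.

Run:
```python
from h import *
a,b=cv2.imread("pics/scene0.png",0),cv2.imread("pics/s9.png",0)
for n,(x,y,w,h) in dict(can=(233,193,32,50),cap=(315,260,45,45),wrench=(205,318,90,70),label=(310,187,34,34)).items():
    r=cv2.matchTemplate(b[y-12:y+h+12,x-12:x+w+12],a[y:y+h,x:x+w],cv2.TM_CCOEFF_NORMED);_,v,_,l=cv2.minMaxLoc(r);print(n,round(v,3),l[0]-12,l[1]-12)
print(bot.finish_job())
```

```text
can 0.83 0 0
cap 0.998 0 0
wrench 0.987 0 0
label 0.696 0 0
the job is handed in; nothing more can be done
None
```

I aimed the scanner at the label on the larger grey unit, held it there, set it back in its cradle and handed in at about 21 s. No verdict was reported.

- **How it was pitched:** moves can only turn about the tool axis, so I gripped the scanner behind its balance point with 3 N. I raised the tail with the nose resting on the front saddle, then clamped at 60 N. I reversed this to set it down.
- **Aim:** the computed focus was about 2 mm from the fitted label middle. The scanner's pitch was about 0.56 rad and the unit's about 0.62, so roughly 0.07 rad apart, against a limit of 0.17. It was still for over 1.3 s.
- **Less certain:** the unit fit left errors of up to 2.7 px in the scene view. The arm blocked the top view while aiming, so the aim was checked in the scene view only.
- **Put back:** before-and-after crops show the scanner in both saddles, nose the same way, about 3–4 mm forward of where it lay (limit 15 mm). The gripper was open and clear of everything.
- **Other things:** the can, cap, wrench and label showed no shift in the scene view. The matches for the label (0.70) and can (0.83) were weak; I put this down to the arm or its shadow but did not check. No contact with the unit or holder showed in the views or force readings.

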